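Slide the hob's heat bar up to boost and hold

ROBOT

A 6-joint arm with a two-finger parallel gripper is mounted at the origin on the work surface. World frame = base frame: x ahead of the robot, y to its left, z up, the work surface at z = 0. Lengths are in m, angles in degrees, forces in N, time in s.
With the tool pointing down it reaches from about 0.3 to 0.85 m from the base axis. Payload 4.2 kg.
Tool frame: the origin (TCP) lies midway between the tips of the shut fingers; the grasp point (between the pads) lies 19 mm behind it; x points along the fingers, z is the direction in which the jaws open and shut, and the axes are right-handed (so a half turn about x gives the same grasp; the last joint's range is limited). The gripper opens to 91 mm and grips with 3 to 60 N. Pads are 32 mm wide; open, the fingers measure 118 mm over their backs; the gripper's body (76 mm by 178 mm) begins 60 mm behind the grasp point.
Start: joints at [66.119, 18.312, 89.639, -0, 72.044, -1.146], TCP at [0.222, 0.53, 0.187] pointing down, gripper open.
Joint ranges: [-177.97, 177.97], [-48.28, 115.42], [12.27, 149.76], [-77.06, 257.06], [2.81, 150.46], [-146.56, 146.56]. Speed limits (degrees/s): [147.25, 147.25, 180, 180, 180, 180].

INTERFACE

Orientations are given as a 3x3 rotation matrix whose columns are the frame's x, y, z axes.
In Python, from station import manip gives the robot as it stands.
- The arm moves only by the shell command python3 -m creep 'ROWS'. ROWS is JSON, a list of rows, each an object with "translation": the shift along the tool's x, y, z in mm, a list of three; "turn": the turn about the tool's x in rad; "gripper": the finger opening in mm, from 0 to 91.2. In form: [{"translation": [dx, dy, dz], "turn": turn, "gripper": gripper}, ...]. A call has 1 to 12 rows; each row shifts and turns the commanded pose from where the row before left it, along the tool's axes as they then stand; what a row does not reach is not made up. A row lasts 1/12 s, in which the tool goes at most 41.7 mm and 7.16 degrees, less where a joint would pass 70% of its speed; a pose out of reach is approached as far as the arm can. A call with a gripper value outside its range is refused whole. The fingers move at their own pace and stop on an object; the grip force is fixed at half the most. Time passes only in rows, so rows that do not move let the fingers close. It gives the time, the measured TCP pose, the force and the opening at its end, in the units of the state.
- manip.state(): the state, without advancing time (a new reading comes with each control period).
- manip.camera(name): name is "scene" or "top"; returns a dict with "img" (420x560x3 uint8, red, green, blue), "z_map" (420x560 float32, m along the optical axis (not along the pixel's ray), 0 where there is no reading), "K" (3x3 intrinsics, pixels), "origin" and "rotation" of the camera in the world. Camera axes: x right, y up, looking along -z (the intrinsics and any distortion apply to the point x, -y, -z); pixel columns grow to the right and rows downward; lengths in m; the calibration is good to about 2 mm. A picture is of the moment at which its call begins.
- manip.job_done(): hands the job in, once; it reports no verdict.
The state is a dict: "time_s": time; "joint_positions": joint angles; "qd": joint speeds; "effort": joint torques, N m; "position": TCP position; "tool_rot": TCP orientation; "contact_force": force on the tool from outside, world axes, zero at the start; "moment": the same for the moment, N m; "gripper_width": finger opening in m.
Only numpy, scipy, OpenCV 4.12 (cv2) and the standard library are available. Lean on these libraries where they do the work, as an engineer would, in place of code of your own. Each camera call takes 0.05 s, during which the arm holds its last target.

TASK

Turn the induction hob up to boost: put your fingertips lightly on its white slider bar beside the blue marker and slide them along the bar, keeping light contact all the way, to the red marker. Finish there, with the fingertips still resting on the bar beside the red marker so that it stays pressed a little; boost only engages while it is held. Leave the saucepan, jug and spatula where they are.

Things in the scene. Friction and masses are not known exactly. Their poses are not given: they have to be found in the camera images.
- hob: black portable induction hob standing on the table, fixed, 370 (its x) x 300 (its y) x 65 mm; origin at the centre of its underside. Its flat top is 65 mm above the table. Its front, with the slider bar, is its -x side; it stands turned up to 0.4 rad either way. The centre of the bar is 130 mm in front of the hob's centre (hob x = -0.130, y = 0).
- bar_mid (a point): centre of the top face of the white slider bar on the hob's front; moves down with the bar. The bar is rigid and straight, 236 mm long (point y, same axes as the hob) and 26 mm wide (point x), with a row of nine black dots on its midline, 25 mm apart. Its flat top stands 10 mm above the hob's top (75 mm above the table) and still 2 mm above it when fully pressed.
- bar (a joint): how far the whole slider bar is pressed straight down against its spring, in m: 0 is up, 0.008 fully down. It springs back. It begins to move at about 0.9 N and gains about 0.9 N per mm, fully down at about 8 N; pressed 2 to 5 mm is a light touch, under 1 mm does not count as a touch. The hob must not be pressed with more than 15 N. Where on the bar it is touched is taken midway between the two fingertips.
- marker_blue: blue marker, a small wedge 22 wide and 6 mm high fixed on the hob's top behind the bar, pointing at it: the start of the slide. Origin at the centre of its underside, 35 mm from the bar's midline towards the hob's centre (towards +x of the hob); same axes as the hob, so the point to touch is at marker x = -0.035, y = 0, on top of the bar. It is near one end of the bar, either end.
- marker_red: red marker, the same wedge in red near the other end of the bar, 180 to 200 mm from the blue one: where the slide ends and the fingertips stay. Origin, axes and point to touch (marker x = -0.035, y = 0) as for the blue one.
- pan: steel saucepan standing loose on the hob's cooking zone, 170 across and 60 high, with a black handle reaching 230 mm from its centre along its +x, away from the bar; sizes in mm; origin at the centre of its underside. Its wall stays at least 75 mm from the bar.
- jug: clear measuring jug, loose on the table at the hob's left (+y) side, 90 across and 105 high with a handle at its +y; sizes in mm; origin at the centre of its underside
- spatula: spatula with a wooden handle lying loose on the table at the hob's right (-y) side, 260 long along its x; sizes in mm; origin at the centre of its underside

How it is judged (in metres and radians):
On the way, in this order (a step that is already met when the one before it is completed fails the run):
1. the fingertips press the bar lightly beside the blue marker (value of joint bar above 0.001 m and x of the grasp point in the frame of bar_mid between -0.018 and 0.018 m and y of the grasp point in the frame of marker_blue between -0.013 and 0.013 m), for 0.04 s.
2. the fingertips, on the bar, are 30 mm from the blue marker towards the red one (value of joint bar above 0.001 m and x of the grasp point in the frame of bar_mid between -0.018 and 0.018 m and (y of the grasp point in the frame of marker_blue between 0.021 and 0.039 m or y of the grasp point in the frame of marker_blue between -0.039 and -0.021 m)), for 0.03 s.
3. the fingertips, on the bar, are 60 mm from the blue marker towards the red one (value of joint bar above 0.001 m and x of the grasp point in the frame of bar_mid between -0.018 and 0.018 m and (y of the grasp point in the frame of marker_blue between 0.051 and 0.069 m or y of the grasp point in the frame of marker_blue between -0.069 and -0.051 m)), for 0.03 s.
4. the fingertips, on the bar, are 90 mm from the blue marker towards the red one (value of joint bar above 0.001 m and x of the grasp point in the frame of bar_mid between -0.018 and 0.018 m and (y of the grasp point in the frame of marker_blue between 0.081 and 0.099 m or y of the grasp point in the frame of marker_blue between -0.099 and -0.081 m)), for 0.03 s.
5. the fingertips, on the bar, are 120 mm from the blue marker towards the red one (value of joint bar above 0.001 m and x of the grasp point in the frame of bar_mid between -0.018 and 0.018 m and (y of the grasp point in the frame of marker_blue between 0.111 and 0.129 m or y of the grasp point in the frame of marker_blue between -0.129 and -0.111 m)), for 0.03 s.
6. the fingertips, on the bar, are 35 mm short of the red marker (value of joint bar above 0.001 m and x of the grasp point in the frame of bar_mid between -0.018 and 0.018 m and (y of the grasp point in the frame of marker_red between 0.026 and 0.044 m or y of the grasp point in the frame of marker_red between -0.044 and -0.026 m)), for 0.03 s.
7. the fingertips are on the bar beside the red marker (value of joint bar above 0.001 m and x of the grasp point in the frame of bar_mid between -0.018 and 0.018 m and y of the grasp point in the frame of marker_red between -0.013 and 0.013 m), for 0.2 s.
At the end, for the whole second after the job is handed in: the bar is still pressed more than 1 mm by the fingertips, midway between them within 13 mm of the red marker along the bar and within 18 mm of its midline, with 0.3 to 15 N on the hob; pan, jug and spatula all within 15 mm of where they stood (all of step 7 and contact force between the fingers and hob between 0.3 and 15 N and distance of each of pan, jug, spatula from where it was at the start of the episode below 0.015 m); the arm keeps its last pose, push and grip.
It fails at once if the saucepan is moved more than 15 mm or lifted (distance of pan from where it was at the start of the episode above 0.015 m).
It fails at once if the measuring jug is moved more than 15 mm or lifted (distance of jug from where it was at the start of the episode above 0.015 m).
It fails at once if the spatula is moved more than 15 mm or lifted (distance of spatula from where it was at the start of the episode above 0.015 m).
It fails at once if the hob or its bar is pressed with more than 15 N (contact force between any of the fingers, the arm and hob above 15 N).
It also fails if it takes over 40 s, if anything falls off the work surface, if the arm or the gripper's body presses on something with over 40 N, if the wrist force passes 120 N, or if a joint passes its speed limit or range.

## Working session

There is one attempt and no reset: what is moved stays moved. The work goes in short steps, Python scripts to look and compute and a shell command to move; the robot and the scene stay as the last step left them, time stands still between calls to the robot, and variables do not carry over. Pictures are saved under pics/ and viewed, and the job is handed in when it is done.

```bash
mkdir -p pics; ls; python3 - <<'E'
from station import manip
import cv2,numpy as np
s=manip.state();print(s)
for n in("scene","top"):
    c=manip.camera(n);cv2.imwrite(f"pics/{n}0.png",c["img"][:,:,::-1]);print(n,c["K"],c["origin"],c["rotation"],c.keys())
    np.savez(f"{n}0.npz",**{k:c[k] for k in("img","z_map","K","origin","rotation")})
E
```

```text
pics
{'time_s': 0.0, 'joint_positions': array([ 6.61199600e+01,  1.83522673e+01,  8.97054943e+01, -5.49589668e-04,
        7.20436477e+01, -1.14700778e+00]), 'qd': array([ 0.05342185,  0.0072885 ,  0.0552777 ,  0.04012165, -0.00541738,
       -0.05564889]), 'effort': array([-8.17058590e-04, -4.12459731e+01, -2.31970704e+01,  7.26635009e-02,
        4.56382823e-02, -1.23548598e-04]), 'position': array([0.22199401, 0.52982879, 0.18652022]), 'tool_rot': array([[-7.08162871e-04, -9.22316590e-01,  3.86434479e-01],
       [-1.62210507e-03,  3.86435127e-01,  9.22315164e-01],
       [-9.99998434e-01,  2.63120269e-05, -1.76975343e-03]]), 'contact_force': array([0.16675305, 0.05132413, 0.27198808]), 'moment': array([ 0.00729069, -0.00386706,  0.05750595]), 'gripper_width': 0.09144473859317287}
scene [[472.62476625   0.         273.08026818]
 [  0.         472.62476625 210.44906143]
 [  0.           0.           1.        ]] [1.14198857 0.03827342 0.64482542] [[-5.22420240e-02 -7.37859645e-01  6.72929354e-01]
 [ 9.98634195e-01 -3.81152613e-02  3.57347443e-02]
 [-7.18347634e-04  6.73877119e-01  7.38843091e-01]] dict_keys(['img', 'z_map', 'K', 'origin', 'rotation'])
top [[395.09646123   0.         276.68065778]
 [  0.         395.09646123 210.0564909 ]
 [  0.           0.           1.        ]] [0.55285041 0.00779337 0.86291783] [[-1.27953452e-02  9.96699393e-01 -8.01660673e-02]
 [-9.99918121e-01 -1.27681614e-02  8.51717296e-04]
 [-1.74667175e-04  8.01704014e-02  9.96781158e-01]] dict_keys(['img', 'z_map', 'K', 'origin', 'rotation'])
```

View pics/top0.png

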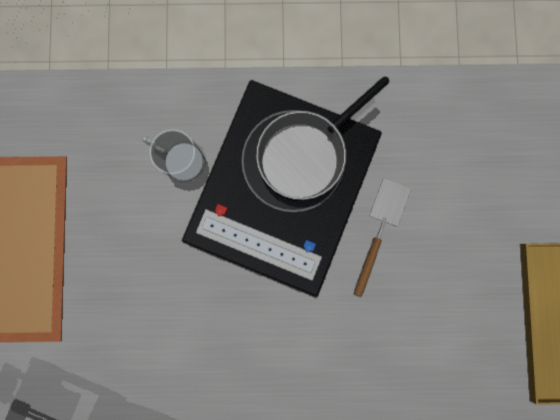

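View pics/scene0.png

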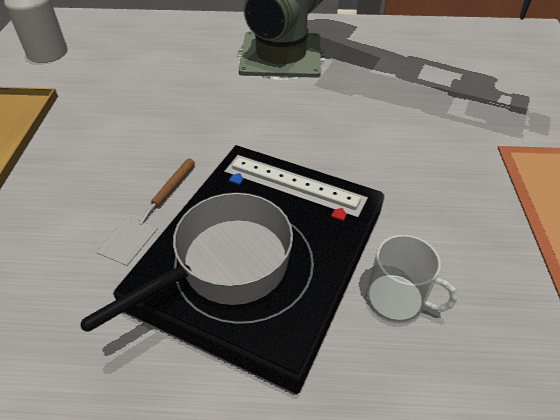

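The top view shows the bar running from (203,222) to (315,268), with red at (221,210), blue at (309,246), the jug at (178,157), and the spatula at (370,265). Next I'll measure the dots and markers.

```bash
cat > h.py <<'E'
import numpy as np,cv2
def ray(c,uv,z):
    K=c["K"];d=np.array([(uv[0]-K[0,2])/K[0,0],-(uv[1]-K[1,2])/K[1,1],-1.])
    w=c["rotation"]@d;o=c["origin"];return o+w*(z-o[2])/w[2]
def measure(c,name,win):
    img=c["img"].astype(int);R,G,B=img[...,0],img[...,1],img[...,2]
    out={}
    def cen(m,amin):
        n,l,st,ce=cv2.connectedComponentsWithStats(m.astype(np.uint8));
        return [(ce[i],st[i,4]) for i in range(1,n) if st[i,4]>=amin]
    u0,u1,v0,v1=win
    W=np.zeros(R.shape,bool);W[v0:v1,u0:u1]=1
    for nm,m in(("red",(R>100)&(G<70)&(B<70)),("blue",(B>100)&(R<70)&(G<120))):
        for p,a in cen(m&W,15):
            out[nm]=ray(c,p,0.068);zz=c["z_map"][int(p[1]),int(p[0])]
            print(name,nm,p,a,out[nm].round(4))
    # dots: dark blobs inside white
    wh=((R+G+B)/3>140)&W
    wh=cv2.morphologyEx(wh.astype(np.uint8),cv2.MORPH_OPEN,np.ones((3,3)))
    cs,_=cv2.findContours(wh,cv2.RETR_EXTERNAL,cv2.CHAIN_APPROX_NONE)
    best=[];
    for k in cs:
        f=np.zeros(R.shape,np.uint8);cv2.drawContours(f,[k],-1,1,-1)
        f=cv2.erode(f,np.ones((3,3)))
        g=cv2.GaussianBlur(c["img"].mean(2).astype(np.float32),(0,0),.7)
        d=[p for p,a in cen((g<110)&(f>0),3) if a<60]
        if len(d)>len(best):best=d
    P=np.array([ray(c,p,.075) for p in best]);print(name,len(P))
    if len(P)<3:return out
    P=P[np.argsort(P[:,1])];print(P.round(4)); print("gaps",np.linalg.norm(np.diff(P,axis=0),axis=1).round(4))
    a=P[-1]-P[0];print("yaw",np.arctan2(-a[0],a[1]),"mid",P.mean(0).round(4))
    out["P"]=P;return out
E
python3 - <<'E'
from h import *
for n,w in(("top",(185,335,195,290)),("scene",(215,380,145,230))):
    c=dict(np.load(n+"0.npz"));o=measure(c,n,w)
c=dict(np.load("top0.npz"))
for p in((300,160),(252,190),(385,80),(215,222),(258,244),(178,157),(350,330)):
    z=c["z_map"][p[1],p[0]];K=c["K"]
    print(p,(c["origin"]+c["rotation"]@(z*np.array([(p[0]-K[0,2])/K[0,0],-(p[1]-K[1,2])/K[1,1],-1]))).round(4))
E
```

```text
top red [220.37 209.56] 100 [0.6192 0.1208 0.068 ]
top blue [308.87628866 245.50515464] 97 [ 0.5447 -0.0565  0.068 ]
top 8
[[ 0.5094 -0.0466  0.075 ]
 [ 0.5291 -0.0011  0.075 ]
 [ 0.5382  0.022   0.075 ]
 [ 0.5485  0.0451  0.075 ]
 [ 0.5582  0.0679  0.075 ]
 [ 0.5685  0.0917  0.075 ]
 [ 0.5777  0.1141  0.075 ]
 [ 0.587   0.1375  0.075 ]]
gaps [0.0495 0.0249 0.0253 0.0248 0.0259 0.0242 0.0252]
yaw -0.398837791682839 mid [0.5521 0.0538 0.075 ]
scene red [339.09482759 213.62931034] 116 [0.6181 0.119  0.068 ]
scene blue [236.06521739 178.26086957] 92 [ 0.5434 -0.0587  0.068 ]
scene 9
[[ 0.5092 -0.0494  0.075 ]
 [ 0.52   -0.0264  0.075 ]
 [ 0.5289 -0.003   0.075 ]
 [ 0.5387  0.02    0.075 ]
 [ 0.5485  0.0432  0.075 ]
 [ 0.5582  0.066   0.075 ]
 [ 0.5682  0.0896  0.075 ]
 [ 0.5778  0.1122  0.075 ]
 [ 0.5874  0.1349  0.075 ]]
gaps [0.0254 0.0251 0.0249 0.0252 0.0248 0.0257 0.0245 0.0246]
yaw -0.40110965364099904 mid [0.5486 0.043  0.075 ]
(300, 160) [ 0.7178 -0.0415  0.0719]
(252, 190) [0.6587 0.0568 0.0642]
(385, 80) [ 0.8601 -0.2041  0.1263]
(215, 222) [0.5939 0.1306 0.0747]
(258, 244) [0.549  0.045  0.0767]
(178, 157) [0.7418 0.2228 0.0052]
(350, 330) [ 0.363  -0.1464  0.0005]
```

The two cameras agree within about 2 mm: the dot pitch is 25 mm, the bar is turned about -0.40 rad and the markers are 192 mm apart. The tool's z axis already lies along the bar. The blue touch point is about (0.5115, -0.044) and the red about (0.5864, 0.1335). I'll shut the fingers and travel to above blue at the current height.

```bash
python3 -m creep '[{"translation":[0,-14,-12],"turn":0,"gripper":0},{"translation":[0,-28,-24],"turn":0,"gripper":0},{"translation":[0,-28,-24],"turn":0,"gripper":0},{"translation":[0,-28,-24],"turn":0,"gripper":0},{"translation":[0,-28,-24],"turn":0,"gripper":0},{"translation":[0,-28,-24],"turn":0,"gripper":0},{"translation":[0,-28,-24],"turn":0,"gripper":0},{"translation":[0,-28,-24],"turn":0,"gripper":0},{"translation":[0,-28,-24],"turn":0,"gripper":0},{"translation":[0,-28,-24],"turn":0,"gripper":0}]'
python3 -m creep '[{"translation":[0,-28,-24],"turn":0,"gripper":0},{"translation":[0,-28,-24],"turn":0,"gripper":0},{"translation":[0,-28,-24],"turn":0,"gripper":0},{"translation":[0,-28,-24],"turn":0,"gripper":0},{"translation":[0,-28,-24],"turn":0,"gripper":0},{"translation":[0,-28,-24],"turn":0,"gripper":0},{"translation":[0,-28,-24],"turn":0,"gripper":0},{"translation":[0,-14,-12],"turn":0,"gripper":0},{"translation":[0,0,0],"turn":0,"gripper":0},{"translation":[0,0,0],"turn":0,"gripper":0}]'
cat > st.py <<'E'
from station import manip
import numpy as np
s=manip.state();R=s["tool_rot"];p=s["position"]
print("t",s["time_s"],"p",p.round(4),"F",s["contact_force"].round(2),"w",round(s["gripper_width"],4));print(R.round(4))
print("q",s["joint_positions"].round(1))
for n,t in(("blue",(.5115,-.044,.075)),("red",(.5864,.1335,.075))):
    print(n,"togo mm",(R.T@(np.array(t)-p)*1000).round(1))
E
python3 st.py
```

```text
time_s: 0.93
position: [0.3796, 0.2155, 0.1872]
tool_rot: [[-0.0, -0.922, 0.386], [-0.0, 0.386, 0.922], [-1.0, 0.0, -0.0]]
contact_force: [1.4, 0.4, 1.0]
gripper_width: 0.0272
time_s: 1.77
position: [0.5033, -0.0305, 0.1867]
tool_rot: [[-0.002, -0.921, 0.389], [0.001, 0.389, 0.921], [-1.0, 0.002, 0.0]]
contact_force: [0.2, -0.4, -0.4]
gripper_width: 0.0003
t 1.7667 p [ 0.5033 -0.0305  0.1867] F [ 0.21 -0.38 -0.38] w 0.0003
[[-1.500e-03 -9.214e-01  3.885e-01]
 [ 7.000e-04  3.885e-01  9.214e-01]
 [-1.000e+00  1.700e-03  0.000e+00]]
q [ -4.8  12.   98.6   0.   69.5 -71.9]
blue togo mm [111.7 -13.   -9.3]
red togo mm [111.7 -13.1 183.4]
```

```bash
python3 -m creep '[{"translation":[20,-4,-3],"turn":0,"gripper":0},{"translation":[20,-4,-3],"turn":0,"gripper":0},{"translation":[20,-3,-2],"turn":0,"gripper":0},{"translation":[15,-2,-1],"turn":0,"gripper":0},{"translation":[10,0,0],"turn":0,"gripper":0},{"translation":[5,0,0],"turn":0,"gripper":0},{"translation":[0,0,0],"turn":0,"gripper":0},{"translation":[0,0,0],"turn":0,"gripper":0}]'
python3 st.py; python3 - <<'E'
from station import manip
import cv2
for n,(u,v) in(("top",(310,250)),("scene",(240,170))):
    i=manip.camera(n)["img"][max(v-75,0):v+75,u-100:u+100,::-1]
    cv2.imwrite(f"pics/{n}1.png",cv2.resize(i,None,fx=3,fy=3,interpolation=cv2.INTER_CUBIC))
E
```

```text
time_s: 2.43
position: [0.5122, -0.0426, 0.0978]
tool_rot: [[0.001, -0.923, 0.386], [0.0, 0.386, 0.923], [-1.0, -0.001, 0.0]]
contact_force: [0.1, 0.2, -0.4]
gripper_width: 0.0005
t 2.4333 p [ 0.5122 -0.0426  0.0978] F [ 0.08  0.17 -0.43] w 0.0005
[[ 6.000e-04 -9.226e-01  3.857e-01]
 [ 2.000e-04  3.857e-01  9.226e-01]
 [-1.000e+00 -5.000e-04  4.000e-04]]
q [ -6.   17.3 105.3   0.   57.5 -73.4]
blue togo mm [22.8  0.1 -1.6]
red togo mm [ 22.9  -0.5 191.1]
```

View pics/scene1.png

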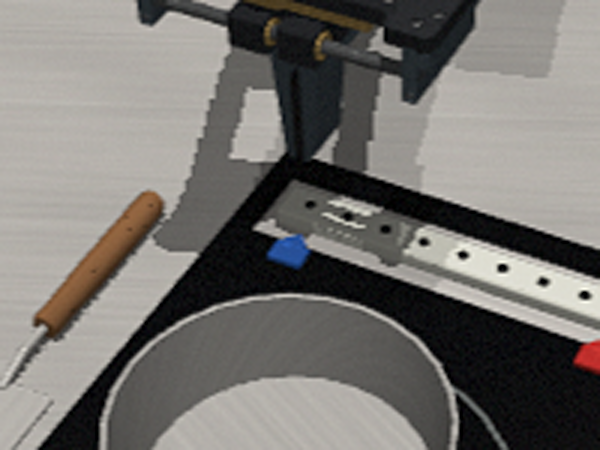

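View pics/top1.png

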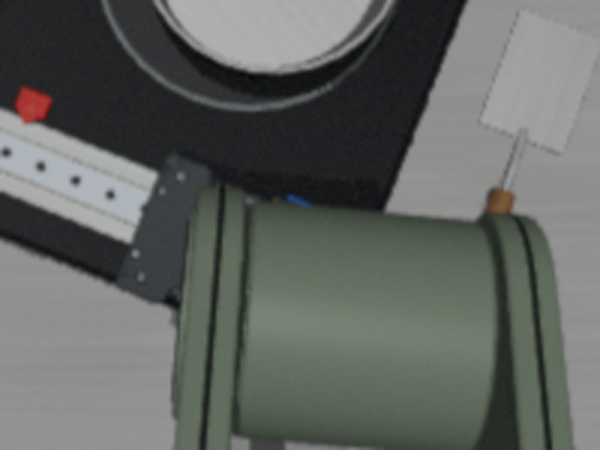

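```bash
python3 -m creep '[{"translation":[8,0,-1],"turn":0,"gripper":0},{"translation":[6,0,0],"turn":0,"gripper":0},{"translation":[4,0,0],"turn":0,"gripper":0},{"translation":[0,0,0],"turn":0,"gripper":0},{"translation":[0,0,0],"turn":0,"gripper":0}]'
python3 st.py; python3 - <<'E'
from station import manip
import cv2,numpy as np
c=manip.camera("scene");p=manip.state()["position"]
q=c["rotation"].T@(p-c["origin"]);print("TCP px",c["K"]@(q*[1,-1,-1])/-q[2])
u,v=240,170;i=c["img"][v-75:v+75,u-100:u+100,::-1]
cv2.imwrite("pics/scene2.png",cv2.resize(i,None,fx=4,fy=4,interpolation=cv2.INTER_CUBIC))
E
```

```text
time_s: 2.95
position: [0.5114, -0.0442, 0.0789]
tool_rot: [[-0.001, -0.922, 0.387], [0.0, 0.387, 0.922], [-1.0, 0.001, -0.0]]
contact_force: [-0.1, 1.1, -0.2]
gripper_width: 0.0006
t 2.95 p [ 0.5114 -0.0442  0.0789] F [-0.12  1.08 -0.23] w 0.0006
[[-9.000e-04 -9.222e-01  3.866e-01]
 [ 2.000e-04  3.866e-01  9.222e-01]
 [-1.000e+00  9.000e-04 -1.000e-04]]
q [ -6.2  18.4 106.7   0.   54.9 -73.5]
blue togo mm [ 3.9 -0.   0.2]
red togo mm [  3.9  -0.5 192.9]
TCP px [245.66099328 161.74880049   1.        ]
```

View pics/scene2.png

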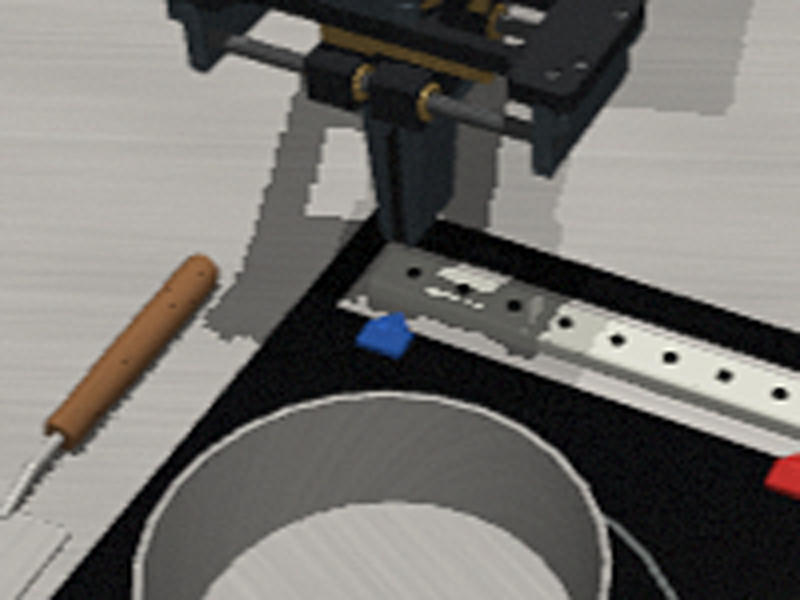

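The fingertip at crop (400,243) appears several pixels above the projected TCP at (423,267). Before pressing, I'll check this with depth.

```bash
python3 - <<'E'
from station import manip
import cv2,numpy as np
c=manip.camera("scene");p=manip.state()["position"];R=manip.state()["tool_rot"]
K=c["K"];z=c["z_map"];np.savez("scene3.npz",**{k:c[k] for k in("img","z_map","K","origin","rotation")})
v,u=np.mgrid[0:420,0:560]
P=np.stack([(u-K[0,2])/K[0,0]*z,-(v-K[1,2])/K[1,1]*z,-z],-1)@c["rotation"].T+c["origin"]
T=(P-p)@R*1000  # tool frame mm
for vv in range(140,172,1):
    print(vv,[tuple(T[vv,uu].round(0).astype(int)) for uu in range(232,254,3)])
def pr(x):
    q=c["rotation"].T@(np.array(x)-c["origin"]);return (K@(q*[1,-1,-1])/-q[2])[:2].round(1)
for y in(-16,-8,0,8,16):print(y,pr(p+R@np.array([0,y,0])/1000))
E
```

```text
140 [(np.int64(79), np.int64(125), np.int64(-103)), (np.int64(-59), np.int64(-17), np.int64(-8)), (np.int64(-60), np.int64(-15), np.int64(-3)), (np.int64(-63), np.int64(-17), np.int64(3)), (np.int64(-65), np.int64(-17), np.int64(9)), (np.int64(-60), np.int64(-9), np.int64(10)), (np.int64(-51), np.int64(2), np.int64(10)), (np.int64(-41), np.int64(15), np.int64(8))]
141 [(np.int64(79), np.int64(123), np.int64(-102)), (np.int64(-56), np.int64(-16), np.int64(-9)), (np.int64(-57), np.int64(-15), np.int64(-4)), (np.int64(-62), np.int64(-18), np.int64(4)), (np.int64(-62), np.int64(-15), np.int64(8)), (np.int64(-59), np.int64(-10), np.int64(11)), (np.int64(-49), np.int64(3), np.int64(9)), (np.int64(-41), np.int64(13), np.int64(9))]
142 [(np.int64(77), np.int64(118), np.int64(-99)), (np.int64(-56), np.int64(-18), np.int64(-8)), (np.int64(-55), np.int64(-15), np.int64(-4)), (np.int64(-59), np.int64(-17), np.int64(3)), (np.int64(-63), np.int64(-19), np.int64(10)), (np.int64(-55), np.int64(-8), np.int64(10)), (np.int64(-46), np.int64(3), np.int64(9)), (np.int64(-36), np.int64(16), np.int64(8))]

[... 9831 characters left out ...]
4(12), np.int64(-14), np.int64(-9)), (np.int64(11), np.int64(-13), np.int64(-3)), (np.int64(8), np.int64(-13), np.int64(3)), (np.int64(8), np.int64(-11), np.int64(8)), (np.int64(7), np.int64(-10), np.int64(14)), (np.int64(3), np.int64(-10), np.int64(20))]
171 [(np.int64(14), np.int64(-19), np.int64(-19)), (np.int64(15), np.int64(-16), np.int64(-14)), (np.int64(14), np.int64(-15), np.int64(-8)), (np.int64(13), np.int64(-12), np.int64(-3)), (np.int64(9), np.int64(-15), np.int64(4)), (np.int64(7), np.int64(-13), np.int64(9)), (np.int64(3), np.int64(-16), np.int64(17)), (np.int64(4), np.int64(-12), np.int64(21))]
-16 [241.4 167.2]
-8 [243.5 164.5]
0 [245.6 161.7]
8 [247.7 159.1]
16 [249.8 156.4]
```

Depth shows the rendered fingers ending about 26 mm short of the reported TCP, though centred on it sideways. I can't be sure where contact will happen, so I'll go down in small steps and watch force and bar height.

```bash
python3 -m creep '[{"translation":[2,0,0],"turn":0,"gripper":0},{"translation":[2,0,0],"turn":0,"gripper":0},{"translation":[1,0,0],"turn":0,"gripper":0},{"translation":[0,0,0],"turn":0,"gripper":0},{"translation":[0,0,0],"turn":0,"gripper":0}]'
python3 st.py
python3 -m creep '[{"translation":[1,0,0],"turn":0,"gripper":0},{"translation":[1,0,0],"turn":0,"gripper":0},{"translation":[0,0,0],"turn":0,"gripper":0},{"translation":[0,0,0],"turn":0,"gripper":0}]'
cat > bar.py <<'E'
from station import manip
import cv2,numpy as np,sys
c=manip.camera("scene");K=c["K"]
def hh(c):
    z=c["z_map"];K=c["K"];v,u=np.mgrid[0:420,0:560]
    return np.stack([(u-K[0,2])/K[0,0]*z,-(v-K[1,2])/K[1,1]*z,-z],-1)@c["rotation"].T+c["origin"]
mid=np.array([.5486,.044]);X=np.array([.921,-.389]);Y=np.array([.389,.921])
s=manip.state();p=s["position"][:2]-mid
for n,cc in(("ref",dict(np.load("scene0.npz"))),("now",c)):
    P=hh(cc);d=P[...,:2]-mid;x=d@X;y=d@Y
    m=(abs(x)<.009)&(abs(y)<.112)&(abs(P[...,2]-.071)<.008)&(abs(y-p@Y)>.02)
    h=(abs(y)<.112)&(x>.022)&(x<.03)&(abs(P[...,2]-.065)<.006)
    print(n,"bar z %.2f mm"%(1e3*np.mean(P[m][:,2])),m.sum(),"hob",1e3*np.mean(P[h][:,2]))
print("tip x,y along bar mm",(p@X*1e3).round(1),(p@Y*1e3).round(1),"z",s["position"][2].round(4),"F",s["contact_force"].round(2))
E
python3 bar.py
```

```text
time_s: 3.47
position: [0.5116, -0.0441, 0.0742]
tool_rot: [[-0.0, -0.922, 0.386], [0.0, 0.386, 0.922], [-1.0, 0.0, 0.0]]
contact_force: [0.6, -0.0, 0.7]
gripper_width: 0.0004
t 3.4667 p [ 0.5116 -0.0441  0.0742] F [ 0.58 -0.    0.68] w 0.0004
[[-2.000e-04 -9.223e-01  3.864e-01]
 [ 1.000e-04  3.864e-01  9.223e-01]
 [-1.000e+00  2.000e-04  0.000e+00]]
q [ -6.2  18.7 107.1   0.   54.2 -73.5]
blue togo mm [-0.8  0.2  0.1]
red togo mm [ -0.8  -0.3 192.7]
time_s: 3.8
position: [0.5116, -0.0442, 0.0723]
tool_rot: [[-0.0, -0.922, 0.386], [0.0, 0.386, 0.922], [-1.0, 0.0, 0.0]]
contact_force: [0.9, 0.6, -0.5]
gripper_width: 0.0003
ref bar z 75.15 mm 780 hob 65.61012585703132
now bar z 75.16 mm 783 hob 65.6511775532191
tip x,y along bar mm 0.3 -95.5 z 0.0723 F [0.61 0.39 0.01]
```

There's no contact with the reported TCP at 72 mm: the bar is still up at 75.15 mm and the force is about zero. That matches the picture, with the real tips about 25 mm higher. I'll keep going in steps shorter than the bar's travel.

```bash
python3 -m creep '[{"translation":[2,0,0],"turn":0,"gripper":0},{"translation":[2,0,0],"turn":0,"gripper":0},{"translation":[1,0,0],"turn":0,"gripper":0},{"translation":[0,0,0],"turn":0,"gripper":0}]'
python3 bar.py
python3 - <<'E'
from station import manip
import numpy as np
c=manip.camera("scene");s=manip.state();p=s["position"];R=s["tool_rot"];z=c["z_map"];K=c["K"];v,u=np.mgrid[0:420,0:560]
P=np.stack([(u-K[0,2])/K[0,0]*z,-(v-K[1,2])/K[1,1]*z,-z],-1)@c["rotation"].T+c["origin"]
T=(P-p)@R*1000
m=(abs(T[...,2])<13)&(abs(T[...,1])<20)&(T[...,0]<-8)&(T[...,0]>-60)
for sgn in(-9,-5,0,5,9):
    k=m&(abs(T[...,2]-sgn)<2)&(T[...,1]<-12);print(sgn,"lowest tool x",np.sort(T[k][:,0])[-4:].round(1), "world z",np.sort(P[k][:,2])[:3].round(4))
E
```

```text
time_s: 4.18
position: [0.5114, -0.0441, 0.067]
tool_rot: [[-0.001, -0.922, 0.387], [0.0, 0.387, 0.922], [-1.0, 0.001, -0.0]]
contact_force: [0.6, -0.1, 0.2]
gripper_width: 0.0001
ref bar z 75.15 mm 780 hob 65.61012585703132
now bar z 75.17 mm 785 hob 65.55257125868519
tip x,y along bar mm 0.1 -95.6 z 0.0671 F [-0.39  0.22  0.63]
-9 lowest tool x [-30.9 -29.4  -8.1  -8. ] world z [0.0753 0.0754 0.0967]
-5 lowest tool x [-28.1 -27.5 -26.3  -8.2] world z [0.0754 0.0935 0.0948]
0 lowest tool x [-33.7 -30.9 -28.9 -28.2] world z [0.0954 0.0961 0.0981]
5 lowest tool x [-32.6 -31.3 -28.4 -28.2] world z [0.0954 0.0957 0.0986]
9 lowest tool x [-36.3 -35.9 -33.6 -33.3] world z [0.1006 0.1008 0.1031]
```

```bash
python3 -m creep '[{"translation":[2,0,0],"turn":0,"gripper":0},{"translation":[2,0,0],"turn":0,"gripper":0},{"translation":[2,0,0],"turn":0,"gripper":0},{"translation":[0,0,0],"turn":0,"gripper":0}]'
python3 bar.py
python3 -m creep '[{"translation":[2,0,0],"turn":0,"gripper":0},{"translation":[2,0,0],"turn":0,"gripper":0},{"translation":[1,0,0],"turn":0,"gripper":0},{"translation":[0,0,0],"turn":0,"gripper":0}]'
python3 bar.py
```

```text
time_s: 4.62
position: [0.5113, -0.0441, 0.0608]
tool_rot: [[-0.001, -0.922, 0.386], [0.0, 0.386, 0.922], [-1.0, 0.001, -0.0]]
contact_force: [0.1, 0.4, -0.8]
gripper_width: 0.0006
ref bar z 75.15 mm 780 hob 65.61012585703132
now bar z 75.13 mm 791 hob 65.6497660268907
tip x,y along bar mm 0.0 -95.6 z 0.061 F [ 0.43 -0.47  0.03]
time_s: 5.0
position: [0.5114, -0.0441, 0.056]
tool_rot: [[-0.001, -0.922, 0.386], [0.0, 0.386, 0.922], [-1.0, 0.001, -0.0]]
contact_force: [-0.0, -0.5, 0.4]
gripper_width: 0.0004
ref bar z 75.15 mm 780 hob 65.61012585703132
now bar z 75.11 mm 797 hob 65.5536505649766
tip x,y along bar mm 0.2 -95.6 z 0.0562 F [-0.17  1.07  0.65]
```

```bash
python3 - <<'E'
from station import manip
import cv2
u,v=240,170;i=manip.camera("scene")["img"][v-75:v+75,u-100:u+100,::-1]
cv2.imwrite("pics/scene4.png",cv2.resize(i,None,fx=4,fy=4,interpolation=cv2.INTER_CUBIC))
E
```

```text
(no output)
```

View pics/scene4.png

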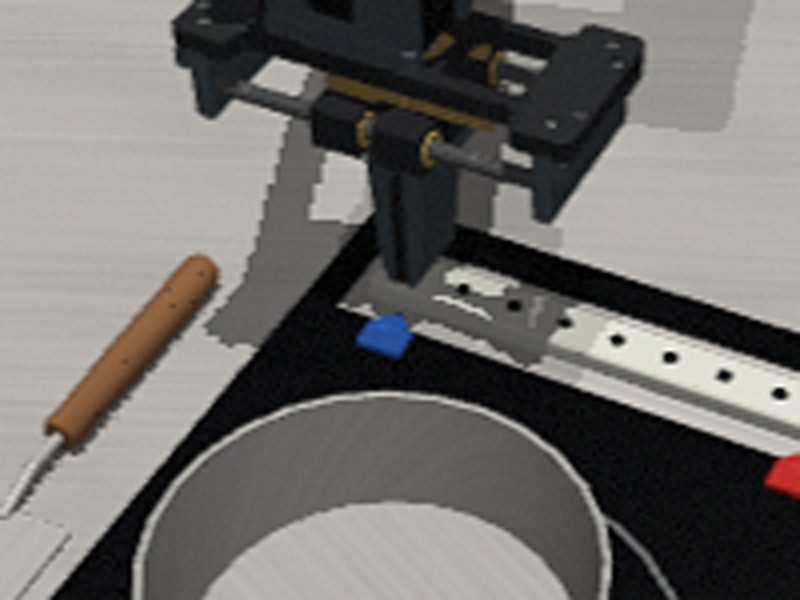

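```bash
python3 -m creep '[{"translation":[2,0,0],"turn":0,"gripper":0},{"translation":[2,0,0],"turn":0,"gripper":0},{"translation":[1,0,0],"turn":0,"gripper":0},{"translation":[0,0,0],"turn":0,"gripper":0}]'
python3 bar.py
python3 -m creep '[{"translation":[2,0,0],"turn":0,"gripper":0},{"translation":[0,0,0],"turn":0,"gripper":0}]'
python3 bar.py
```

```text
time_s: 5.43
position: [0.5114, -0.0441, 0.051]
tool_rot: [[-0.001, -0.922, 0.386], [0.0, 0.386, 0.922], [-1.0, 0.001, -0.0]]
contact_force: [0.6, 1.1, 0.0]
gripper_width: 0.0002
ref bar z 75.15 mm 780 hob 65.61012585703132
now bar z 75.11 mm 789 hob 65.56275236504939
tip x,y along bar mm 0.2 -95.6 z 0.0512 F [-0.2  -0.29  0.4 ]
time_s: 5.65
position: [0.5115, -0.0442, 0.0491]
tool_rot: [[-0.0, -0.922, 0.387], [0.0, 0.387, 0.922], [-1.0, 0.0, -0.0]]
contact_force: [-0.5, -0.5, -0.4]
gripper_width: 0.0004
ref bar z 75.15 mm 780 hob 65.61012585703132
now bar z 75.16 mm 785 hob 65.6557958846117
tip x,y along bar mm 0.2 -95.6 z 0.0492 F [ 0.46 -0.14 -0.79]
```

```bash
python3 -m creep '[{"translation":[2,0,0],"turn":0,"gripper":0},{"translation":[0,0,0],"turn":0,"gripper":0}]'
python3 bar.py
python3 -m creep '[{"translation":[2,0,0],"turn":0,"gripper":0},{"translation":[0,0,0],"turn":0,"gripper":0}]'
python3 bar.py
```

```text
time_s: 5.87
position: [0.5119, -0.0442, 0.0473]
tool_rot: [[0.0, -0.922, 0.387], [0.0, 0.387, 0.922], [-1.0, -0.0, 0.0]]
contact_force: [-0.3, 0.2, 2.7]
gripper_width: 0.0002
ref bar z 75.15 mm 780 hob 65.61012585703132
now bar z 73.81 mm 805 hob 65.58585844490226
tip x,y along bar mm 0.5 -95.5 z 0.0475 F [-0.31 -0.97  2.29]
time_s: 6.08
position: [0.5119, -0.0442, 0.0454]
tool_rot: [[0.001, -0.922, 0.386], [0.0, 0.386, 0.922], [-1.0, -0.001, 0.0]]
contact_force: [-0.7, 0.1, 3.9]
gripper_width: 0.0003
ref bar z 75.15 mm 780 hob 65.61012585703132
now bar z 71.96 mm 785 hob 65.40425050293138
tip x,y along bar mm 0.5 -95.5 z 0.0455 F [0.39 0.36 2.9 ]
```

The tips touched with the reported TCP at about 48.5 mm, and the bar is now pressed 3.2 mm at about 3 N beside blue, which is a light touch. Now the slide toward red along +z of the tool.

```bash
python3 -m creep '[{"translation":[0,0,3],"turn":0,"gripper":0},{"translation":[0,0,6],"turn":0,"gripper":0},{"translation":[0,0,6],"turn":0,"gripper":0},{"translation":[0,0,6],"turn":0,"gripper":0},{"translation":[0,0,6],"turn":0,"gripper":0},{"translation":[0,0,3],"turn":0,"gripper":0},{"translation":[0,0,0],"turn":0,"gripper":0}]'
python3 bar.py
```

```text
time_s: 6.72
position: [0.5238, -0.0153, 0.0454]
tool_rot: [[0.001, -0.923, 0.386], [0.001, 0.386, 0.923], [-1.0, -0.0, 0.001]]
contact_force: [0.1, 1.4, 4.7]
gripper_width: 0.0002
ref bar z 75.16 mm 757 hob 65.61012585703132
now bar z 71.88 mm 773 hob 65.54242703721917
tip x,y along bar mm 0.3 -64.2 z 0.0454 F [0.18 2.98 3.85]
```

```bash
python3 -m creep '[{"translation":[0,0,3],"turn":0,"gripper":0},{"translation":[0,0,6],"turn":0,"gripper":0},{"translation":[0,0,6],"turn":0,"gripper":0},{"translation":[0,0,6],"turn":0,"gripper":0},{"translation":[0,0,6],"turn":0,"gripper":0},{"translation":[0,0,6],"turn":0,"gripper":0},{"translation":[0,0,6],"turn":0,"gripper":0},{"translation":[0,0,6],"turn":0,"gripper":0},{"translation":[0,0,6],"turn":0,"gripper":0},{"translation":[0,0,6],"turn":0,"gripper":0},{"translation":[0,0,3],"turn":0,"gripper":0},{"translation":[0,0,0],"turn":0,"gripper":0}]'
python3 bar.py
```

```text
time_s: 7.77
position: [0.547, 0.04, 0.0454]
tool_rot: [[0.001, -0.922, 0.386], [0.001, 0.386, 0.922], [-1.0, -0.0, 0.001]]
contact_force: [0.3, 0.9, 3.2]
gripper_width: 0.0005
ref bar z 75.11 mm 754 hob 65.61012585703132
now bar z 71.76 mm 760 hob 65.52595517160705
tip x,y along bar mm 0.1 -4.3 z 0.0454 F [0.47 1.5  3.78]
```

101.5 mm remain, the press is steady at 3.3 mm.

```bash
python3 -m creep '[{"translation":[0,0,3],"turn":0,"gripper":0},{"translation":[0,0,6],"turn":0,"gripper":0},{"translation":[0,0,6],"turn":0,"gripper":0},{"translation":[0,0,6],"turn":0,"gripper":0},{"translation":[0,0,6],"turn":0,"gripper":0},{"translation":[0,0,6],"turn":0,"gripper":0},{"translation":[0,0,6],"turn":0,"gripper":0},{"translation":[0,0,6],"turn":0,"gripper":0},{"translation":[0,0,6],"turn":0,"gripper":0},{"translation":[0,0,6],"turn":0,"gripper":0},{"translation":[0,0,3],"turn":0,"gripper":0},{"translation":[0,0,0],"turn":0,"gripper":0}]'
python3 bar.py
python3 -m creep '[{"translation":[0,0,3],"turn":0,"gripper":0},{"translation":[0,0,6],"turn":0,"gripper":0},{"translation":[0,0,6],"turn":0,"gripper":0},{"translation":[0,0,6],"turn":0,"gripper":0},{"translation":[0,0,6],"turn":0,"gripper":0},{"translation":[0,0,6],"turn":0,"gripper":0},{"translation":[0,0,5],"turn":0,"gripper":0},{"translation":[0,0,3],"turn":0,"gripper":0},{"translation":[0,0,0],"turn":0,"gripper":0},{"translation":[0,0,0],"turn":0,"gripper":0},{"translation":[0,0,0],"turn":0,"gripper":0},{"translation":[0,0,0],"turn":0,"gripper":0}]'
python3 bar.py; python3 - <<'E'
from station import manip
import cv2
i=manip.camera("scene")["img"][:,:,::-1]
cv2.imwrite("pics/scene5.png",cv2.resize(i[100:250,230:430],None,fx=4,fy=4,interpolation=cv2.INTER_CUBIC))
cv2.imwrite("pics/top5.png",manip.camera("top")["img"][:,:,::-1])
E
```

```text
time_s: 8.82
position: [0.5702, 0.0954, 0.0454]
tool_rot: [[0.001, -0.922, 0.386], [0.001, 0.386, 0.922], [-1.0, -0.0, 0.001]]
contact_force: [0.3, 0.7, 4.3]
gripper_width: 0.0005
ref bar z 75.13 mm 745 hob 65.61012585703132
now bar z 71.94 mm 745 hob 65.59384412797287
tip x,y along bar mm -0.1 55.7 z 0.0454 F [0.25 2.26 3.34]
time_s: 9.87
position: [0.586, 0.1328, 0.0456]
tool_rot: [[0.001, -0.922, 0.387], [0.002, 0.387, 0.922], [-1.0, -0.001, 0.002]]
contact_force: [0.8, 2.8, 4.1]
gripper_width: 0.0003
ref bar z 75.12 mm 748 hob 65.61012585703132
now bar z 72.10 mm 752 hob 65.6544119238367
tip x,y along bar mm -0.0 96.1 z 0.0456 F [0.26 2.31 3.47]
```

View pics/scene5.png

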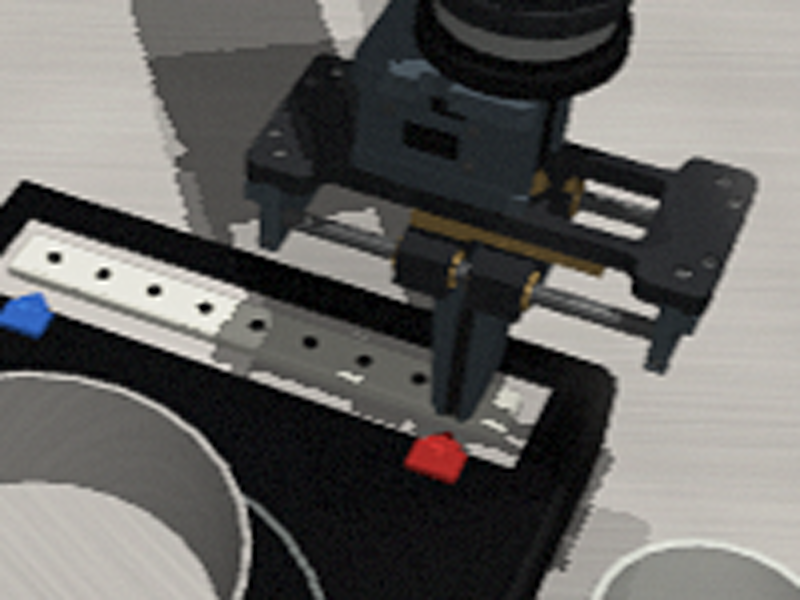

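View pics/top5.png

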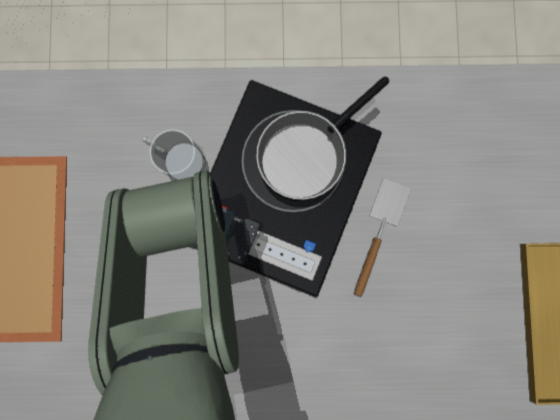

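The fingertips rest on the bar at crop (452,415), right in front of the red marker at (438,455), and are estimated to be 1 mm from its point. In the top view the pan, jug and spatula are at their original pixels. I've held over 0.3 s, so I'll hand the job in.

```bash
python3 bar.py; python3 -c "
from station import manip
print(manip.job_done())"
```

```text
ref bar z 75.13 mm 746 hob 65.61012585703132
now bar z 72.13 mm 777 hob 65.57383778421774
tip x,y along bar mm 0.0 95.8 z 0.0456 F [0.26 1.93 3.97]
the job is handed in; nothing more can be done
None
```

I pressed the bar beside the blue marker with the fingers shut, slid about 192 mm along it to the red marker, and handed in with the fingertips still resting there. The job reports no verdict, so I only have my own checks to go on.

**Slide:** at every point I checked, the bar was pressed 3.0 to 3.4 mm with 3 to 5 N of vertical force. I checked about every 30 to 60 mm, not continuously.

**Last checks:**
- The bar was pressed about 3.0 mm with about 4 N of vertical force.
- The fingertips were within 1 mm of the bar's midline and about 1.5 mm short of the red point along the bar.
- In the top view taken at the red marker, the pan, jug and spatula looked to be at the same pixels as at the start.
- The last robot time I printed was 9.9 s of the 40 s allowed.

**Disagreement:** the fingertips really end about 26 mm short of the reported TCP. Contact came with the TCP reading about 48 mm above the table, although the bar's top is at 75 mm. I therefore set the height from the measured bar depth and the force, and used the TCP only for sideways position, where depth showed the fingers centred on it.

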